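Fetch the middle-sized bearing bush with the spring tongs and hold it over its housing

TASK

The three bronze bushes drying on the dowels are degreased for gluing, so keep your fingers off all of them and use the spring tongs. Pick up the tongs, close them on the middle-sized bush, lift it off its dowel and leave the other two standing in place. Finish holding it still in the tongs, upright and centred a few centimetres above the open bore of the green flanged bearing housing, so that I can run adhesive into the bore; do not set it down or let go.

Things in the scene. Friction and masses are not known exactly. Their poses are not given: they have to be found in the camera images.
- tongs: Steel spring tongs, 215 mm long, 160 g, lying on edge on the planer top, the two arms side by side, to be squeezed from above across the arms. Origin: underside, midway between the middles of the two black grip sleeves; x along the tongs to the jaws, y across the arms, z up. Each arm swings on an upright pin at x = -75 mm, y = +-15 mm, near the round bow at the back (x = -92 mm).
- tongs_grip (a point): Middle of the grip, midway between the sleeves, 12 mm above the underside; axes as the tongs. Sleeves: rubber, 74 mm long (x -37 to 37), 24 mm tall, 56 mm over their outsides when free. Springs hold the tongs open: 11 N on each sleeve starts to close them, 17 N closes them on the middle bush, then 40 mm over the sleeves. The balance point lies 20 mm behind.
- tongs_jaw (a point): Middle between the jaws, 100 mm ahead of tongs_grip, same height and axes. Each jaw is a shallow upright vee that centres a round part, 28 mm long, 16 mm tall. Free: 51 mm gap, 76 mm over all; with the sleeves squeezed to 52 mm, which is enough to carry the tongs open: 41 mm gap, 66 mm over all. Squeeze with 40 N or more to hold a bush.
- rack: Dark brown wooden drying block, fixed, 62 x 180 x 40 mm (x, y, z). Origin: centre of its underside, x across it, y along the row. Three upright dowels, 8.6 mm thick and 18 mm high, stand on its top (z = 40 mm) on its y axis at y = -62, 0 and +62 mm; one bush stands over each.
- bush_small: Small bronze bush (plain tube), 20 mm outside, 12 mm bore, 30 mm high, standing upright over a dowel. Which bush is on which dowel varies. Origin: centre of its lower end, z along its axis. Leave it.
- bush_mid: Middle-sized bronze bush, the one to fetch: 25 mm outside, 17 mm bore, 30 mm high, about 70 g, upright over a dowel with its lower end on the drying block's top. Origin: centre of its lower end, z along its axis.
- bush_large: Large bronze bush, 30 mm outside, 22 mm bore, 30 mm high, standing upright over a dowel. Origin: centre of its lower end, z along its axis. Leave it.
- housing: Dark green cast two-bolt flange bearing housing lying on its flange, fixed: flange 68 x 116 mm and 11 mm thick, round boss 53 mm wide, 35 mm high over all, with an upright 26 mm bore for the middle bush. Origin: centre of its underside, z up, y along the flange's length.
- housing_mouth (a point): Centre of the open bore's mouth, at the top of the housing's boss, 35 mm above the planer top. Axes as the housing.

How it is judged:
On the way, in this order (a step that is already met when the one before it is completed fails the run):
1. the tongs are gripped and lifted off the planer top (height (world z) of tongs_grip above 0.035 m and contact force between the fingers and tongs above 2 N), for 0.2 s.
2. the middle-sized bush is held in the tongs, lifted clear of its dowel (contact force between tongs and bush_mid above 0.5 N and contact force between the fingers and tongs above 2 N and contact force between the fingers and bush_mid below 0.2 N and contact force between each of rack, housing and bush_mid below 0.05 N and height (world z) of bush_mid above 0.062 m), for 0.2 s.
At the end, for the whole second after the job is handed in: The fingers hold the tongs and only the tongs hold the middle bush, clear of block and housing: lower end 10 to 100 mm above the housing's mouth, axis within 15 mm of the bore's centre and 15 degrees of upright, still; the other bushes stand upright within 20 mm of their starts (contact force between tongs and bush_mid above 0.5 N and contact force between the fingers and tongs above 2 N and contact force between the fingers and bush_mid below 0.2 N and contact force between each of rack, housing and bush_mid below 0.05 N and horizontal distance between bush_mid and housing_mouth below 0.015 m and z of bush_mid in the frame of housing_mouth between 0.01 and 0.1 m and angle between bush_mid's own z axis and vertical below 0.26 rad and linear speed of bush_mid below 0.03 m/s and contact force between tongs and housing below 0.05 N and contact force between tongs and rack below 0.05 N and distance of each of bush_small, bush_large from where it was at the start of the episode below 0.02 m and angle between each of bush_small, bush_large's own z axis and vertical below 0.3 rad); the arm keeps its last pose, push and grip.
It fails at once if the robot itself touches a bush (contact force between any of the fingers, the arm and bush_small above 0.5 N or contact force between any of the fingers, the arm and bush_large above 0.5 N or contact force between any of the fingers, the arm and bush_mid above 0.5 N).
It fails at once if one of the other bushes is lifted, knocked over or pushed away (not (distance of each of bush_small, bush_large from where it was at the start of the episode below 0.02 m and angle between each of bush_small, bush_large's own z axis and vertical below 0.3 rad)).
It also fails if it takes over 45 s, if anything falls off the work surface, if the arm or the gripper's body presses on something with over 40 N, if the wrist force passes 120 N, or if a joint passes its speed limit or range.

ROBOT

A 6-joint arm with a two-finger parallel gripper is mounted at the origin on a cart in front of the work surface, level with it; the furniture and walls round the work are solid. World frame = base frame: x ahead of the robot, y to its left, z up, the work surface at z = 0. Lengths are in m, angles in rad, forces in N, time in s.
With the tool pointing down it reaches from about 0.25 to 0.775 m from the base axis. Payload 4 kg.
Tool frame: the origin (TCP) lies between the finger pads; the fingertips stand 25 mm ahead of it and the grasp point (between the pads) lies 6 mm ahead of it (robot.tip_reach is the z of the fingertips in the tool frame, in m); z points along the fingers, y is the line along which they close (so a half turn about z gives the same grasp; the last joint's range is limited). The gripper opens to 94 mm and grips with 3 to 60 N. Pads are 16 mm wide; open, the fingers measure 119 mm over their backs; the gripper's body (75 mm by 177 mm) begins 78 mm behind the grasp point.
Start: joints at [-0.103, 0.087, 1.371, -0, 1.684, -0.103], TCP at [0.55, -0, 0.195] pointing down, gripper open.
Joint ranges: [-3.1, 3.1], [-0.76, 2.03], [0.27, 2.55], [-1.08, 4.22], [0.17, 2.65], [-2.57, 2.57]. Speed limits (rad/s): [2.79, 2.79, 3.14, 3.14, 3.14, 3.14].

INTERFACE

Orientations are given as [roll, pitch, yaw] about the fixed x, y, z axes, in that order (R = Rz(yaw) Ry(pitch) Rx(roll)).
In Python, from bench import robot gives the robot as it stands. The module is installed in compiled form; this text tells all that it offers.
- The arm moves only by the shell command python3 -m handwheel 'ROWS'. ROWS is JSON, a list of rows, each a list of 3 entries, a list of its own where there are three numbers: the turn, a rotation vector about the world's x, y, z in units of 90 degrees (1.0 is 90 degrees), then the shift along the world's x, y, z in units of 0.05 m (1.0 is 0.05 m), then the closure, from 0 (fully open) to 1 (shut). A call has 1 to 5 rows; each row shifts and turns the commanded pose from where the row before left it; what a row does not reach is not made up. A row lasts 1/10 s, in which the tool goes at most 50 mm and 8.59 degrees, less where a joint would pass 70% of its speed; a pose out of reach is approached as far as the arm can. A call with a number of a shift or a turn outside -1 to 1 is refused whole. A call with a gripper value outside its range is refused whole. The fingers move at their own pace and stop on an object; the grip force is fixed at half the most. Time passes only in rows, so rows that do not move let the fingers close. It gives the time, the measured TCP pose, the force, the opening and the grip force at its end, in the units of the state.
- robot.get_obs(): the state, without advancing time (a new reading comes with each control period).
- robot.snapshot(name): name is "scene" or "side" or "wrist"; returns (picture, depth): 480x640x3 uint8, red, green, blue; 480x640 float32, m along the optical axis (not along the pixel's ray), 0 where there is no reading.
- robot.calibration(name): a dict with "mtx" (3x3 intrinsics, pixels), "D" ([k1, k2, p1, p2, k3] as OpenCV has them; the pictures are not rectified), "extrinsics" (4x4, takes a point from camera to world coordinates); the wrist camera has in their place "hand_eye" (4x4, takes a point from camera to tool coordinates, whose origin is the TCP and whose axes are the flange's). Camera axes: x right, y down, z forward; pixel columns grow to the right and rows downward; lengths in m; the calibration is good to about 2 mm. A picture is of the moment at which its call begins: read the wrist's pose just before it. calibration takes no time and is no camera call.
- robot.close_job(): hands the job in; it is judged then, once.
Trained networks look in the newest picture that a camera, given by its name, has taken for a name from the list of things; names that differ only in an ending like _2 or _b are one class to them, and where a whole thing is asked for, a point or a joint stands for the part that bears it (a point fixed in the world has none). Each returns a list of dicts, best first, with "p" (0 to 1); they miss things now and then, are a little off and sometimes report something else, mostly with a low value. They report only what shows in the picture. A call takes as long as a camera call.
- robot.boxes_of(query, camera): "bbox" ([left, top, right, bottom] in pixels, round what is visible of it).
The state is a dict: "time": time; "joint_positions": joint angles; "qvel": joint speeds; "joint_torque": joint torques, N m; "tool_pos": TCP position; "ee_rot": TCP orientation; "wrist_force": force on the tool from outside, world axes, zero at the start; "wrist_torque": the same for the moment, N m; "width": finger opening in m; "finger_force": force on a finger pad.
Only numpy, scipy, OpenCV 4.12 (cv2) and the standard library are available. Lean on these libraries where they do the work, as an engineer would, in place of code of your own. Each camera call takes 0.05 s, during which the arm holds its last target. There are 200 camera calls.

## Working session

There is one attempt and no reset: what is moved stays moved. The work goes in short steps, Python scripts to look and compute and a shell command to move; the robot and the scene stay as the last step left them, time stands still between calls to the robot, and variables do not carry over. Pictures are saved under pics/ and viewed, at most 10 in all, crops included, and the job is handed in when it is done.

```bash
mkdir -p pics
cat > h.py <<'E'
import numpy as np,cv2
from bench import robot
from scipy.spatial.transform import Rotation as R
def shot(n):
    o=robot.get_obs(); im,d=robot.snapshot(n); c=robot.calibration(n)
    if 'extrinsics' in c: T=np.array(c['extrinsics'])
    else:
        W=np.eye(4);W[:3,:3]=R.from_euler('xyz',o['ee_rot']).as_matrix();W[:3,3]=o['tool_pos'];T=W@np.array(c['hand_eye'])
    return im,d,np.array(c['mtx']),np.array(c['D']),T
def cloud(d,K,D,T):
    v,u=np.mgrid[:480,:640]
    p=cv2.undistortPoints(np.stack([u,v],-1).reshape(-1,1,2).astype(float),K,D).reshape(480,640,2)
    P=np.dstack([p,np.ones((480,640))])*d[...,None]
    return P@T[:3,:3].T+T[:3,3]
E
python3 - <<'E'
from h import *
print(robot.get_obs())
ims=[]
for n in ['scene','side']:
    im,d,K,D,T=shot(n); P=cloud(d,K,D,T); np.savez('c_'+n,im=im,P=P,d=d)
    cv2.imwrite(f'pics/{n}0.png',im[...,::-1])
    print(n,T[:3,3])
    for q in ['tongs','rack','bush_small','bush_mid','bush_large','housing']:
        for b in robot.boxes_of(q,n)[:3]:
            x=b['bbox'];u,v=int((x[0]+x[2])/2),int((x[1]+x[3])/2)
            print(q,round(b['p'],2),np.round(x),P[v,u].round(3))
E
```

```text
{'time': 0.0, 'joint_positions': array([-1.03099951e-01,  8.79827848e-02,  1.37221156e+00, -1.75579386e-06,
        1.68357317e+00, -1.03111173e-01]), 'qvel': array([ 1.44722080e-03, -1.43272573e-03,  4.29540571e-05,  1.41932188e-05,
       -6.86921000e-04, -1.07037333e-03]), 'joint_torque': array([ 1.28542815e-03, -3.40182602e+01, -3.02423716e+01,  7.18220207e-02,
        3.29729996e-02, -1.13141955e-04]), 'tool_pos': array([5.49452773e-01, 5.13950630e-05, 1.94210654e-01]), 'ee_rot': array([-3.13942916e+00, -2.22119901e-04,  1.57080711e+00]), 'wrist_force': array([-0.43928467, -0.17507391,  0.34399462]), 'wrist_torque': array([0.01274965, 0.02572345, 0.01256142]), 'finger_force': 0.0, 'width': 0.09395082571189427}
scene [ 0.16040652 -0.71817742  0.62957824]
tongs 0.89 [198. 270. 338. 314.] [ 0.461 -0.069 -0.   ]
rack 0.95 [363. 235. 414. 333.] [ 0.586 -0.2    0.06 ]
bush_small 0.57 [382. 250. 397. 278.] [ 0.612 -0.167  0.06 ]
bush_mid 0.7 [374. 227. 394. 249.] [ 0.637 -0.117  0.068]
bush_large 0.96 [381. 275. 402. 305.] [ 0.574 -0.223  0.069]
housing 0.87 [271. 206. 333. 244.] [0.57  0.022 0.028]
housing 0.62 [376. 228. 394. 251.] [ 0.64  -0.116  0.062]
housing 0.5 [201. 272. 339. 310.] [ 0.462 -0.07  -0.   ]
side [ 0.63782385 -0.85349739  0.41568263]
tongs 0.73 [251. 228. 340. 276.] [ 0.469 -0.064  0.   ]
rack 0.71 [320. 243. 408. 307.] [ 0.612 -0.2    0.039]
bush_small 0.57 [363. 242. 372. 267.] [ 0.616 -0.169  0.061]
bush_mid 0.59 [380. 235. 394. 255.] [ 0.648 -0.121  0.057]
bush_mid 0.54 [334. 257. 354. 282.] [ 0.583 -0.228  0.062]
bush_large 0.55 [335. 257. 352. 280.] [ 0.581 -0.228  0.064]
housing 0.8 [341. 218. 371. 244.] [0.582 0.014 0.018]
```

Run:
```python
from h import *
out=[]
a=np.load('c_scene.npz')['im'][190:350,180:440]
cv2.imwrite('pics/a.png',cv2.resize(a,None,fx=3,fy=3,interpolation=cv2.INTER_CUBIC)[...,::-1])
for n in ['scene','side']:
    P=np.load(f'c_{n}.npz')['P']
    def sel(zl,zh,x0,x1,y0,y1):
        m=(P[...,2]>zl)&(P[...,2]<zh)&(P[...,0]>x0)&(P[...,0]<x1)&(P[...,1]>y0)&(P[...,1]<y1); return P[m]
    t=sel(.017,.035,.3,.56,-.2,.1); print(n,'tongs',len(t),t.min(0),t.max(0)); 
    c=t[:,:2].mean(0); w,V=np.linalg.eigh(np.cov(t[:,:2].T)); print(c,V[:,1],((t[:,:2]-c)@V).min(0),((t[:,:2]-c)@V).max(0))
    r=sel(.034,.046,.5,.72,-.32,-.06); rect=cv2.minAreaRect(r[:,:2].astype(np.float32)); print('rack',len(r),rect)
    for i,(x,y) in enumerate([(.637,-.117),(.612,-.167),(.574,-.223)]):
        b=sel(.064,.075,x-.03,x+.04,y-.03,y+.03); print('bush',len(b),b.mean(0) if len(b) else 0, np.ptp(b,0))
    h=sel(.030,.042,.5,.68,-.05,.1);print('boss',len(h),cv2.minEnclosingCircle(h[:,:2].astype(np.float32)))
    h=sel(.006,.016,.48,.7,-.05,.12);print('flange',len(h),cv2.minAreaRect(h[:,:2].astype(np.float32)))
```

```text
scene tongs 1507 [ 0.30004789 -0.19980888  0.01700228] [0.55989551 0.05559401 0.03499324]
[ 0.43737129 -0.08252513] [-0.93692724 -0.34952446] [-0.08664882 -0.16289416] [0.1508828  0.15609816]
rack 2758 ((0.6656442880630493, -0.1841544210910797), (0.23130035400390625, 0.17451035976409912), 59.186561584472656)
bush 128 [ 0.64631107 -0.10655154  0.06797328] [0.02619341 0.02538808 0.00774118]
bush 116 [ 0.61427164 -0.16047054  0.06797892] [0.02071899 0.022194   0.00758557]
bush 203 [ 0.58298411 -0.21355564  0.06797202] [0.03109061 0.03093741 0.00807384]
boss 635 ((0.6248519420623779, 0.00850282795727253), 0.079190194606781)
flange 916 ((0.6081128120422363, 0.022286228835582733), (0.1267496645450592, 0.146697998046875), 2.5509378910064697)
side tongs 561 [ 0.31230043 -0.19991781  0.01702458] [0.55977438 0.04620532 0.03467644]
[ 0.44773713 -0.08744182] [-0.92059302 -0.39052336] [-0.09126843 -0.15436649] [0.10341286 0.16827079]
rack 1616 ((0.6247944831848145, -0.15236663818359375), (0.2133239060640335, 0.09133824706077576), 48.77724075317383)
bush 82 [ 0.64688662 -0.10994452  0.06734303] [0.02349551 0.02569099 0.00628793]
bush 69 [ 0.61493853 -0.16304265  0.06748093] [0.01765221 0.02043151 0.00536972]
bush 144 [ 0.58350197 -0.21644965  0.06750522] [0.02907757 0.03175332 0.00698429]
boss 256 ((0.6235784292221069, 0.0073912800289690495), 0.07633890956640244)
flange 326 ((0.6021356582641602, 0.02297334372997284), (0.10598964244127274, 0.1488674432039261), 10.261896133422852)
```

View pics/a.png

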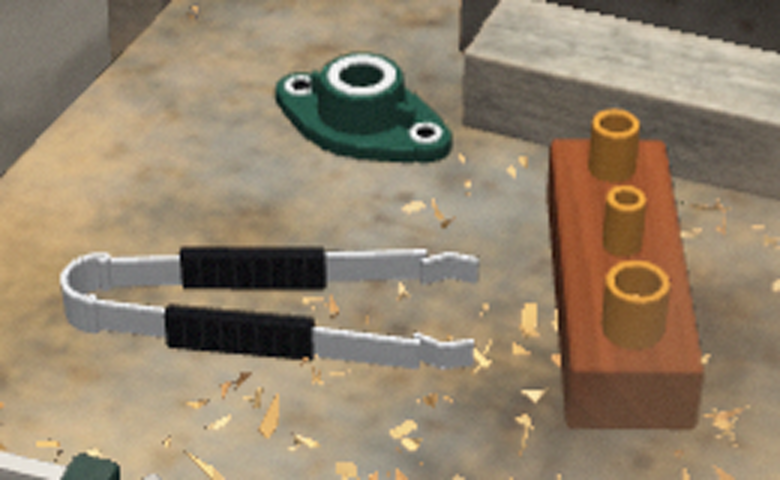

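View pics/scene0.png

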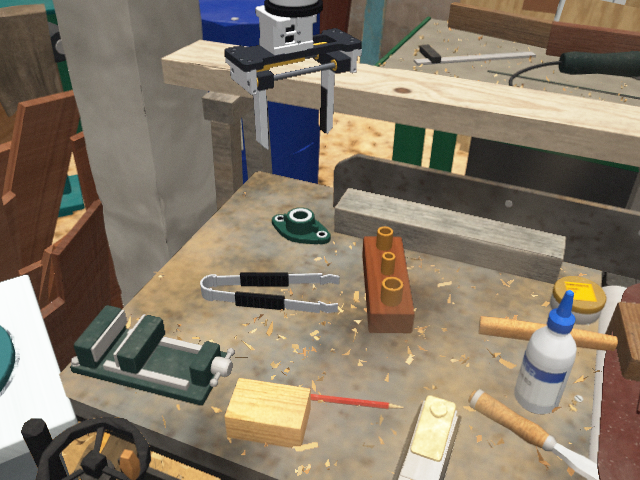

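Run:
```python
from h import *
for n,bx in [('scene',(190,262,345,320)),('side',(245,222,345,282))]:
    z=np.load(f'c_{n}.npz');P=z['P'];im=z['im'].astype(int)
    m=np.zeros((480,640),bool);m[bx[1]:bx[3],bx[0]:bx[2]]=1
    m&=(im.max(2)<60)&(P[...,2]>.012)&(P[...,2]<.03)
    k,l,s,c=cv2.connectedComponentsWithStats(m.astype(np.uint8))
    for i in range(1,k):
        if s[i,4]>30:
            p=P[l==i];t=p[p[:,2]>.02];r=cv2.minAreaRect((t[:,:2]*1000).astype(np.float32));print(n,s[i,4],len(t),p.mean(0).round(4),t.mean(0).round(4),r)
    # bore/boss: white ring
    B=P[...,2]; w=(im.min(2)>170)&(B>.028)&(B<.042)&(abs(P[...,0]-.57)<.06)&(abs(P[...,1]-.02)<.06)
    print(w.sum(),cv2.minEnclosingCircle((P[w][:,:2]*1000).astype(np.float32)),P[w].mean(0))
```

```text
scene 370 186 [ 0.4611 -0.0566  0.0194] [ 0.4624 -0.0568  0.0228] ((461.244384765625, -55.71531677246094), (11.093305587768555, 71.47402954101562), 60.75370788574219)
scene 396 198 [ 0.4334 -0.0966  0.0195] [ 0.4346 -0.0966  0.0228] ((435.06390380859375, -95.46997833251953), (9.578874588012695, 71.80931854248047), 51.625038146972656)
125 ((578.3164672851562, 42.82074737548828), 20.353107452392578) [0.57966536 0.04173775 0.03496206]
side 178 77 [ 0.463  -0.06    0.0188] [ 0.4639 -0.0596  0.0224] ((462.4059143066406, -57.4432373046875), (9.36952018737793, 70.69039154052734), 58.679500579833984)
side 167 86 [ 0.4339 -0.0992  0.0195] [ 0.4352 -0.0992  0.0227] ((434.7497253417969, -98.38062286376953), (9.503292083740234, 71.44947814941406), 52.014190673828125)
68 ((580.75439453125, 41.515350341796875), 21.701065063476562) [0.57909047 0.04309973 0.03375513]
```

```bash
python3 -m handwheel '[[[0,0,0.09],[-0.29,-0.22,-0.1],0],[[0,0,0.09],[-0.29,-0.22,-0.1],0],[[0,0,0.09],[-0.29,-0.22,-0.1],0],[[0,0,0.09],[-0.29,-0.22,-0.1],0]]'
python3 -m handwheel '[[[0,0,0.09],[-0.29,-0.22,-0.1],0],[[0,0,0.09],[-0.29,-0.22,-0.1],0],[[0,0,0.09],[-0.28,-0.22,-0.1],0],[[0,0,0],[0,0,0],0],[[0,0,0],[0,0,0],0]]'
cat > wl.py <<'E'
from h import *
o=robot.get_obs();print(o['time'],o['tool_pos'],o['ee_rot'],o['joint_positions'])
im,d,K,D,T=shot('wrist');P=cloud(d,K,D,T)
np.savez('w',im=im,P=P,d=d);cv2.imwrite('pics/w0.png',im[...,::-1])
m=((im.max(2)<60)&(P[...,2]>.012)&(P[...,2]<.03)&(d>0))
k,l,s,c=cv2.connectedComponentsWithStats(m.astype(np.uint8))
for i in range(1,k):
    if s[i,4]>300:
        t=P[l==i];t=t[t[:,2]>.019];print(s[i],len(t), t.mean(0).round(4),cv2.minAreaRect((t[:,:2]*1000).astype(np.float32)) if len(t)>5 else 0)
E
python3 wl.py
```

```text
time: 1.1
tool_pos: [0.4915, -0.0443, 0.1753]
ee_rot: [3.141, 0.0, 2.142]
wrist_force: [0.1, 0.3, 0.8]
width: 0.094
finger_force: 0.0
time: 1.6
tool_pos: [0.4493, -0.077, 0.1607]
ee_rot: [3.141, 0.001, 2.557]
wrist_force: [0.1, -0.7, -0.3]
width: 0.0932
finger_force: 0.0
1.6 [ 0.44929672 -0.07696036  0.16070431] [3.14076697e+00 6.92747786e-04 2.55709563e+00] [-2.94605034e-01 -1.16102717e-01  1.63996100e+00  5.93837700e-04
  1.61683450e+00 -1.28087703e+00]
[295 183  13  86 367] 365 [ 0.4387 -0.097   0.0229] ((434.0726318359375, -94.12013244628906), (7.330389499664307, 71.28239440917969), 52.29452133178711)
[352 184  12  86 417] 382 [ 0.4648 -0.0574  0.0227] ((460.72308349609375, -54.704750061035156), (6.954239368438721, 71.72173309326172), 59.466468811035156)
[490 244  51  64 654] 413 [0.5623 0.0354 0.024 ] ((566.395751953125, 34.69419479370117), (23.260250091552734, 65.48932647705078), 27.015220642089844)
```

View pics/w0.png

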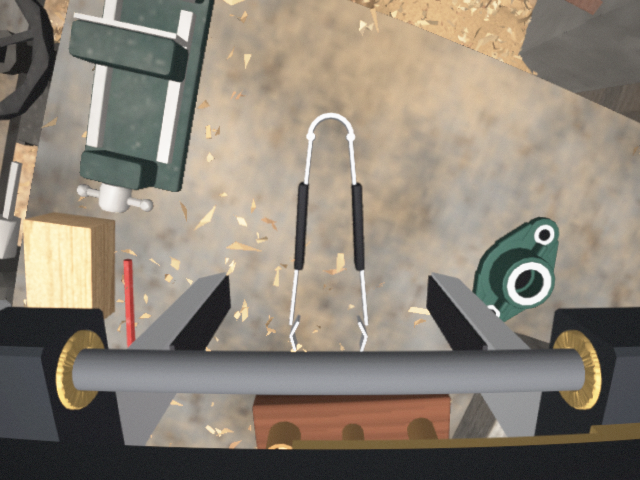

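```bash
python3 -m handwheel '[[[0,0,0],[-0.02,0.02,-0.6],0],[[0,0,0],[0,0,-0.6],0],[[0,0,0],[0,0,-0.6],0],[[0,0,0],[0,0,-0.5],0],[[0,0,0],[0,0,0],0]]'
python3 -m handwheel '[[[0,0,0],[0,0,-0.2],0],[[0,0,0],[0,0,-0.1],0],[[0,0,0],[0,0,-0.05],0],[[0,0,0],[0,0,0],0],[[0,0,0],[0,0,0],0]]'
```

```text
time: 2.15
tool_pos: [0.4456, -0.0746, 0.0418]
ee_rot: [-3.14, -0.008, 2.56]
wrist_force: [-0.4, 0.7, -0.4]
width: 0.0937
finger_force: 0.0
time: 2.65
tool_pos: [0.4486, -0.0762, 0.0286]
ee_rot: [3.141, 0.001, 2.56]
wrist_force: [0.2, 1.1, -0.2]
width: 0.094
finger_force: 0.0
```

Now squeeze to about 52 mm.

```bash
python3 -m handwheel '[[[0,0,0],[0,0,0],0.3],[[0,0,0],[0,0,0],0.4],[[0,0,0],[0,0,0],0.45],[[0,0,0],[0,0,0],0.45],[[0,0,0],[0,0,0],0.45]]'
```

```text
time: 3.15
tool_pos: [0.448, -0.076, 0.0279]
ee_rot: [3.142, 0.0, 2.56]
wrist_force: [0.6, -0.3, 0.2]
width: 0.0572
finger_force: 0.0
```

```bash
python3 -m handwheel '[[[0,0,0],[0,0,0],0.45],[[0,0,0],[0,0,0],0.45],[[0,0,0],[0,0,0],0.45],[[0,0,0],[0,0,0],0.45]]'
```

```text
time: 3.55
tool_pos: [0.448, -0.076, 0.0279]
ee_rot: [3.142, -0.0, 2.56]
wrist_force: [-0.2, -0.5, -0.6]
width: 0.0518
finger_force: 0.0
```

```bash
python3 -m handwheel '[[[0,0,0],[0,0,0],0.45],[[0,0,0],[0,0,0],0.45]]'
python3 - <<'E'
from h import *
a=shot('scene')[0][200:340,180:360]
b=shot('side')[0][200:340,230:410]
cv2.imwrite('pics/b.png',np.vstack([cv2.resize(x,None,fx=2.1,fy=2.1,interpolation=3) for x in (a,b)])[...,::-1])
print(robot.get_obs()['joint_torque'])
E
```

```text
time: 3.75
tool_pos: [0.448, -0.076, 0.0279]
ee_rot: [3.141, 0.0, 2.56]
wrist_force: [0.1, -0.1, 0.1]
width: 0.0518
finger_force: 0.0
[-1.46987466e-03 -2.63571435e+01 -2.75433111e+01  5.64258546e-03
  7.62722665e-02 -2.02508431e-06]
```

View pics/b.png

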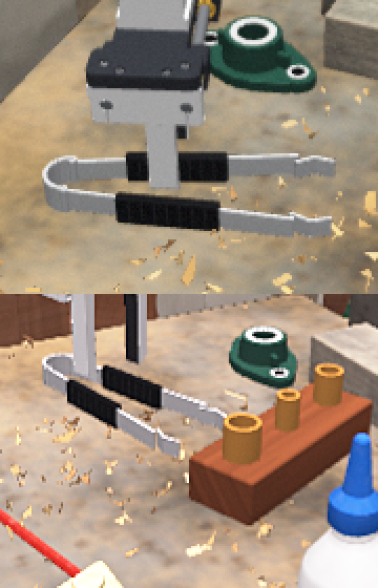

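Run:
```python
from h import *
print(robot.tip_reach)
o=robot.get_obs();print(o['tool_pos'],o['ee_rot'])
for n in ['scene','side']:
    im,d,K,D,T=shot(n);P=cloud(d,K,D,T)
    Rm=R.from_euler('xyz',o['ee_rot']).as_matrix()
    pts=np.array([o['tool_pos']+Rm@np.array([0,s*.034,z]) for s in(-1,1) for z in (0,.025)])
    Ti=np.linalg.inv(T);print(n,cv2.projectPoints(pts,cv2.Rodrigues(Ti[:3,:3])[0],Ti[:3,3],K,D)[0].reshape(-1,2).round(0).tolist())
    m=(P[...,2]>.03)&(P[...,2]<.08)&(np.hypot(P[...,0]-.448,P[...,1]+.076)<.06)
    p=P[m];q=(p-o['tool_pos'])@Rm
    for s in (-1,1):
        k=q[q[:,1]*s>0]; print(s,len(k),k.min(0).round(3),k.max(0).round(3))
    if n=='scene': cv2.imwrite('pics/c.png',cv2.resize(im[200:340,180:360],None,fx=4.3,fy=4.3,interpolation=3)[...,::-1])
```

```text
0.025
[ 0.44804176 -0.07599235  0.02792869] [3.14147982e+00 6.13634187e-05 2.56046258e+00]
scene [[259.0, 298.0], [259.0, 310.0], [264.0, 268.0], [265.0, 280.0]]
-1 272 [-0.01  -0.039 -0.052] [ 0.01  -0.025 -0.012]
1 39 [-0.009  0.024 -0.025] [-0.001  0.03  -0.01 ]
side [[270.0, 246.0], [271.0, 258.0], [295.0, 235.0], [296.0, 246.0]]
-1 196 [-0.012 -0.04  -0.052] [ 0.009 -0.027 -0.01 ]
1 196 [-0.012  0.023 -0.052] [ 0.008  0.037 -0.008]
```

View pics/c.png

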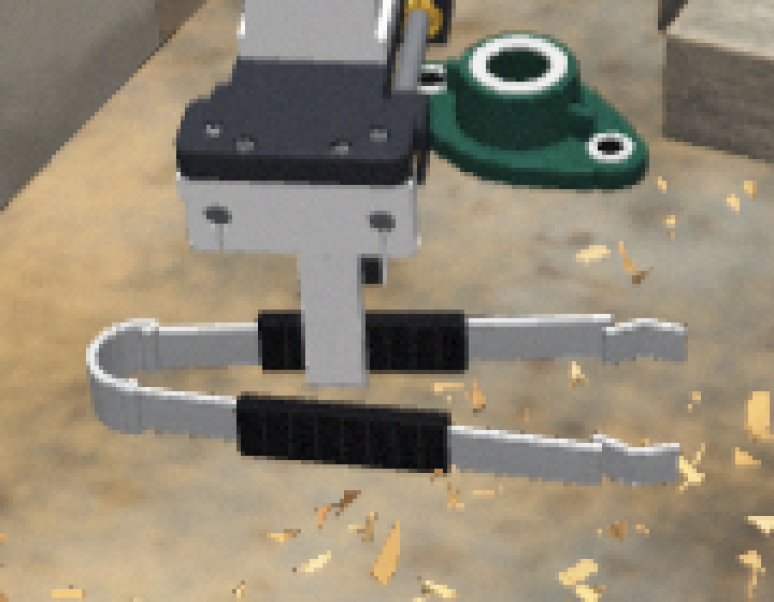

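Run:
```python
from h import *
o=robot.get_obs();print(o['tool_pos'],o['joint_positions'])
Rm=R.from_euler('xyz',o['ee_rot']).as_matrix()
im,d,K,D,T=shot('wrist');P=cloud(d,K,D,T);H=robot.calibration('wrist')['hand_eye'];print(np.array(H).round(3))
t=P[(P[...,2]<.01)&(P[...,2]>-.08)&(d>.1)];print('wrist table z',np.percentile(t[:,2],[5,25,50,75,95]).round(4))
m=((im.max(2)<60)&(P[...,2]>.0)&(P[...,2]<.05)&(d>0)&(np.hypot(P[...,0]-.448,P[...,1]+.076)<.08))
print('sleeve',np.percentile(P[m][:,2],[5,50,95]) if m.any() else 0)
q=(P-o['tool_pos'])@Rm
m=(abs(q[...,0])<.02)&(abs(abs(q[...,1])-.035)<.02)&(q[...,2]>-.08)&(d>0);print('fingers in tool frame',m.sum(),np.percentile(q[m],[1,50,99],axis=0).round(3))
im,d,K,D,T=shot('side');P=cloud(d,K,D,T);q=(P-o['tool_pos'])@Rm
for z0 in np.arange(-.14,.03,.01):
    m=(abs(q[...,0])<.1)&(abs(q[...,1])<.12)&(q[...,2]>z0)&(q[...,2]<z0+.01)&(P[...,2]>.026); print(round(z0,3),m.sum(),np.round([q[m].min(0)[:2],q[m].max(0)[:2]],3).tolist() if m.any() else '')
```

```text
[ 0.44803463 -0.07602112  0.02791801] [-2.93013619e-01 -2.77433747e-02  1.83022866e+00  8.20564023e-05
  1.33902700e+00 -1.28263406e+00]
[[-0.001 -0.974 -0.227  0.066]
 [ 1.    -0.001  0.001 -0.   ]
 [-0.001 -0.227  0.974 -0.189]
 [ 0.     0.     0.     1.   ]]
wrist table z [-0.0022 -0.0015 -0.001  -0.0005  0.0006]
sleeve [0.01200336 0.02283254 0.04262354]
fingers in tool frame 14457 [[-0.018 -0.054 -0.079]
 [ 0.009 -0.015  0.004]
 [ 0.019  0.054  0.03 ]]
-0.14 413 [[-0.036, -0.089], [0.034, 0.087]]
-0.13 518 [[-0.036, -0.083], [0.034, 0.08]]
-0.12 391 [[-0.036, -0.084], [0.033, 0.079]]
-0.11 113 [[-0.035, -0.083], [0.032, 0.078]]
-0.1 105 [[-0.013, -0.04], [0.01, 0.036]]
-0.09 107 [[-0.012, -0.041], [0.009, 0.035]]
-0.08 114 [[-0.013, -0.041], [0.01, 0.037]]
-0.07 106 [[-0.013, -0.04], [0.008, 0.035]]
-0.06 107 [[-0.012, -0.04], [0.01, 0.037]]
-0.05 101 [[-0.011, -0.041], [0.008, 0.036]]
-0.04 103 [[-0.012, -0.04], [0.008, 0.036]]
-0.03 97 [[-0.012, -0.04], [0.009, 0.037]]
-0.02 66 [[-0.012, -0.039], [0.01, 0.037]]
-0.01 4 [[-0.009, -0.029], [0.007, 0.027]]
0.0 0 
0.01 0 
0.02 0
```

```bash
python3 -m handwheel '[[[0,0,0],[0,0,0],0],[[0,0,0],[0,0,0],0],[[0,0,0],[0,0,0],0],[[0,0,0],[0,0,0],0],[[0,0,0],[0,0,0],0]]'
python3 -m handwheel '[[[0,0,0],[0,0,-0.1],0],[[0,0,0],[0,0,-0.2],0],[[0,0,0],[0,0,-0.2],0],[[0,0,0],[0,0,0],0],[[0,0,0],[0,0,0],0]]'
```

```text
time: 4.55
tool_pos: [0.448, -0.076, 0.0279]
ee_rot: [3.142, -0.0, 2.56]
wrist_force: [0.1, -0.1, 0.1]
width: 0.0882
finger_force: 0.0
time: 5.05
tool_pos: [0.4474, -0.0758, 0.0021]
ee_rot: [-3.141, -0.002, 2.56]
wrist_force: [-0.4, 0.1, -0.1]
width: 0.0941
finger_force: 0.0
```

```bash
python3 -m handwheel '[[[0,0,0],[0,0,-0.05],0],[[0,0,0],[0,0,-0.05],0.1],[[0,0,0],[0,0,-0.04],0.3],[[0,0,0],[0,0,0],0.4],[[0,0,0],[0,0,0],0.45]]'
python3 -m handwheel '[[[0,0,0],[0,0,0],0.45],[[0,0,0],[0,0,0],0.45],[[0,0,0],[0,0,0],0.45],[[0,0,0],[0,0,0],0.45]]'
```

```text
time: 5.55
tool_pos: [0.4481, -0.076, -0.004]
ee_rot: [3.141, 0.0, 2.56]
wrist_force: [1.0, 0.0, 0.5]
width: 0.0654
finger_force: 0.0
time: 5.95
tool_pos: [0.4482, -0.0761, -0.004]
ee_rot: [3.141, 0.0, 2.56]
wrist_force: [0.7, -0.6, -0.6]
width: 0.0518
finger_force: 11.8
```

```bash
python3 -m handwheel '[[[0,0,0],[0,0,0.15],0.45],[[0,0,0],[0,0,0.25],0.45],[[0,0,0],[0,0,0.3],0.45],[[0,0,0],[0,0,0.3],0.45],[[0,0,0],[0,0,0.3],0.45]]'
python3 -m handwheel '[[[0,0,0],[0,0,0.3],0.45],[[0,0,0],[0,0,0.2],0.45],[[0,0,0],[0,0,0],0.45],[[0,0,0],[0,0,0],0.45]]'
cat > jaw.py <<'E'
from h import *
import sys
o=robot.get_obs();print(o['time'],o['tool_pos'].round(4),o['ee_rot'].round(3),o['width'],o['finger_force'])
Rm=R.from_euler('xyz',o['ee_rot']).as_matrix()
for n in ['scene','side']:
    im,d,K,D,T=shot(n);P=cloud(d,K,D,T);np.savez('j_'+n,im=im,P=P);cv2.imwrite(f'pics/{n}_l.png',im[...,::-1])
    q=(P-o['tool_pos'])@Rm
    # tongs x axis = Rot: tool y -> world; heading
    s=np.sign(Rm[0,0]); x=q[...,0]*s; y=q[...,1]; zw=P[...,2]-o['tool_pos'][2]
    for a,b in [(-.09,-.06),(-.035,-.015),(.015,.035),(.05,.075),(.085,.114)]:
        m=(x>a)&(x<b)&(abs(y)<.045)&(zw>-.03)&(zw<.045)
        L=m&(y<0);U=m&(y>0)
        for nm,k in(('-',L),('+',U)):
            if k.sum()>5: print(n,a,nm,k.sum(),'x',x[k].min().round(4),x[k].max().round(4),'y',np.percentile(y[k],[3,50,97]).round(4),'zrel',np.percentile(zw[k],[3,97]).round(4))
E
python3 jaw.py
```

```text
time: 6.45
tool_pos: [0.4482, -0.076, 0.0625]
ee_rot: [3.141, 0.001, 2.56]
wrist_force: [0.7, 0.6, -1.8]
width: 0.0522
finger_force: 11.4
time: 6.85
tool_pos: [0.4479, -0.076, 0.0859]
ee_rot: [3.141, 0.0, 2.56]
wrist_force: [-0.8, 0.1, -1.8]
width: 0.0518
finger_force: 11.4
6.85 [ 0.4479 -0.076   0.0859] [3.141 0.    2.56 ] 0.051798688186200946 11.386643797159195
scene -0.09 - 252 x -0.09 -0.0601 y [-0.0174 -0.0144 -0.0085] zrel [0.006  0.0266]
scene -0.09 + 274 x -0.09 -0.0602 y [0.0099 0.0169 0.0202] zrel [0.0061 0.0268]
scene -0.035 - 221 x -0.0349 -0.0153 y [-0.0251 -0.0229 -0.0169] zrel [0.005  0.0279]
scene -0.035 + 157 x -0.0349 -0.0198 y [0.0168 0.0197 0.0239] zrel [0.0055 0.0283]
scene 0.015 - 230 x 0.0153 0.035 y [-0.0273 -0.0252 -0.0201] zrel [0.0054 0.0284]
scene 0.015 + 206 x 0.0151 0.035 y [0.0176 0.0201 0.025 ] zrel [0.0063 0.0287]
scene 0.05 - 201 x 0.05 0.075 y [-0.0301 -0.0275 -0.0253] zrel [0.0075 0.0257]
scene 0.05 + 177 x 0.0502 0.075 y [0.0236 0.0258 0.028 ] zrel [0.008  0.0252]
scene 0.085 - 210 x 0.0858 0.1136 y [-0.0312 -0.0279 -0.0241] zrel [0.0086 0.0246]
s
[... 177 characters left out ...]
x -0.0896 -0.0723 y [0.0051 0.0134 0.0163] zrel [0.0071 0.0257]
side -0.035 - 49 x -0.0348 -0.015 y [-0.0265 -0.025  -0.0226] zrel [0.0037 0.026 ]
side -0.035 + 83 x -0.0346 -0.0152 y [0.0154 0.0174 0.0226] zrel [0.0057 0.0266]
side 0.015 - 99 x 0.0154 0.0347 y [-0.0293 -0.0273 -0.0205] zrel [0.0045 0.0269]
side 0.015 + 101 x 0.0152 0.0348 y [0.0163 0.0183 0.024 ] zrel [0.0045 0.0269]
side 0.05 - 93 x 0.0501 0.0749 y [-0.0317 -0.0297 -0.0277] zrel [0.0069 0.0237]
side 0.05 + 99 x 0.0502 0.0746 y [0.0215 0.0237 0.0259] zrel [0.0068 0.0237]
side 0.085 - 120 x 0.0851 0.1138 y [-0.0334 -0.0303 -0.0263] zrel [0.008 0.023]
side 0.085 + 117 x 0.0852 0.114 y [0.0188 0.0225 0.0263] zrel [0.008 0.023]
```

Run:
```python
from h import *
o=robot.get_obs();Rm=R.from_euler('xyz',o['ee_rot']).as_matrix();s=np.sign(Rm[0,0])
for n in ['scene','side']:
    P=np.load(f'j_{n}.npz')['P'];q=(P-o['tool_pos'])@Rm;x=q[...,0]*s;y=q[...,1];zw=P[...,2]-o['tool_pos'][2]
    m=(x>.06)&(x<.14)&(abs(y)<.045)&(zw>-.0)&(zw<.03);print(n,'tip x',np.percentile(x[m],99.5),'back x',end=' ')
    m=(x<-.06)&(x>-.14)&(abs(y)<.045)&(zw>-.0)&(zw<.03);print(np.percentile(x[m],.5))
    C=[]
    for cx,cy in [(.6465,-.108),(.6146,-.162),(.583,-.215)]:
        m=(P[...,2]>.0665)&(P[...,2]<.074)&(np.hypot(P[...,0]-cx,P[...,1]-cy)<.028)
        c,r=cv2.minEnclosingCircle((P[m][:,:2]).astype(np.float32));C.append(c);print(np.round(c,4),r)
    C=np.array(C);v=C[0]-C[2];print('row angle',np.degrees(np.arctan2(v[1],v[0])),np.linalg.norm(v))
    im=np.load(f'j_{n}.npz')['im'].astype(int);w=(im.min(2)>170)&(P[...,2]>.03)&(P[...,2]<.042)&(abs(P[...,0]-.579)<.03)&(abs(P[...,1]-.0425)<.03)
    print('bore',w.sum(),cv2.minEnclosingCircle(P[w][:,:2].astype(np.float32)) if w.any() else '')
print('heading',np.degrees(np.arctan2(s*Rm[1,0],s*Rm[0,0])))
```

```text
scene tip x 0.11436524038667313 back x -0.09218722642153113
[ 0.6474 -0.1057] 0.014513440430164337
[ 0.6146 -0.1593] 0.010732226073741913
[ 0.5832 -0.2133] 0.01561701763421297
row angle 59.15314032372105 0.12526415549355652
bore 124 ((0.5812858939170837, 0.041641715914011), 0.020910900086164474)
side tip x 0.11554714563389097 back x -0.09158840079236649
[ 0.6457 -0.1093] 0.013047334738075733
[ 0.6148 -0.162 ] 0.01011695060878992
[ 0.5832 -0.2153] 0.01564180850982666
row angle 59.48329268202801 0.12307155944354906
bore 66 ((0.5792937874794006, 0.04190632700920105), 0.021817516535520554)
heading -33.30007031459635
```

```bash
python3 -m handwheel '[[[0,0,0.01],[0.2,0.04,0],0.45],[[0,0,0.01],[0.35,0.07,0],0.45],[[0,0,0.009],[0.4,0.08,0],0.45],[[0,0,0],[0.4,0.08,0],0.45],[[0,0,0],[0.4,0.08,0],0.45]]'
python3 -m handwheel '[[[0,0,0],[0.3,0.06,0],0.45],[[0,0,0],[0.15,0.03,0],0.45],[[0,0,0],[0.05,0,0],0.45],[[0,0,0],[0,0,0],0.45],[[0,0,0],[0,0,0],0.45]]'
python3 jaw.py | grep -E '^[0-9]|0.085|0.05 '
python3 - <<'E'
import numpy as np,cv2
a=np.load('j_scene.npz')['im'][150:340,250:450];b=np.load('j_side.npz')['im'][150:340,270:470]
cv2.imwrite('pics/e.png',np.hstack([cv2.resize(x,None,fx=2,fy=2,interpolation=3) for x in (a,b)])[...,::-1])
E
```

```text
time: 7.45
tool_pos: [0.5366, -0.058, 0.085]
ee_rot: [-3.141, -0.001, 2.607]
wrist_force: [-0.0, -0.7, -0.3]
width: 0.0518
finger_force: 11.4
time: 7.95
tool_pos: [0.56, -0.0541, 0.0857]
ee_rot: [-3.141, -0.001, 2.606]
wrist_force: [-0.2, -0.5, -1.7]
width: 0.052
finger_force: 11.4
7.95 [ 0.56   -0.0541  0.0857] [-3.141e+00 -1.000e-03  2.606e+00] 0.05199398039668416 11.386974155902863
scene 0.05 - 181 x 0.0507 0.075 y [-0.0305 -0.0276 -0.0249] zrel [0.0077 0.0253]
scene 0.05 + 174 x 0.0501 0.075 y [0.0232 0.0257 0.0293] zrel [0.0075 0.0253]
scene 0.085 - 326 x 0.0851 0.1138 y [-0.0307 -0.0255 -0.0023] zrel [-0.0287  0.0243]
scene 0.085 + 242 x 0.0851 0.1136 y [0.0027 0.0234 0.0282] zrel [-0.026   0.0245]
side 0.05 - 103 x 0.0501 0.0749 y [-0.0319 -0.0295 -0.0269] zrel [0.0076 0.0242]
side 0.05 + 110 x 0.0503 0.075 y [0.0212 0.0239 0.0261] zrel [0.0069 0.0243]
side 0.085 - 241 x 0.0853 0.114 y [-0.0326 -0.0276 -0.0031] zrel [-0.029   0.0235]
side 0.085 + 167 x 0.0853 0.114 y [0.0014 0.0218 0.0254] zrel [-0.0229  0.0239]
```

View pics/e.png

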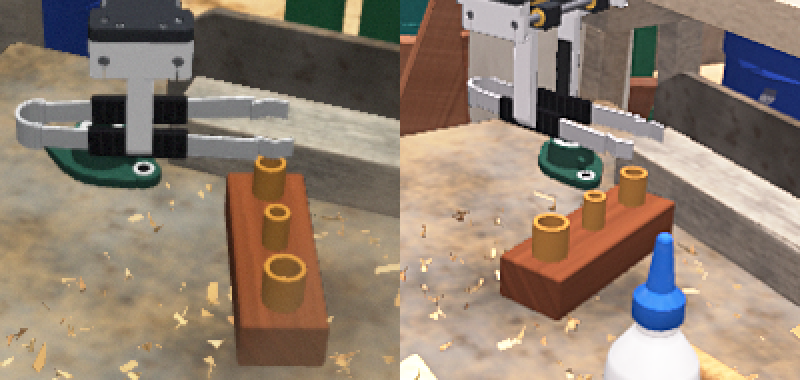

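```bash
cat > rel.py <<'E'
from h import *
o=robot.get_obs();Rm=R.from_euler('xyz',o['ee_rot']).as_matrix();s=np.sign(Rm[0,0])
for n in ['scene','side']:
    P=np.load(f'j_{n}.npz')['P'];im=np.load(f'j_{n}.npz')['im'].astype(int);q=(P-o['tool_pos'])@Rm
    m=(im[...,0]-im[...,2]>60)&(P[...,2]>.0665)&(P[...,2]<.074)&(np.hypot(P[...,0]-.6465,P[...,1]+.107)<.028)
    Q=(q[m][:,:2]*[s,1]).astype(np.float32);print(n,m.sum(),Q.min(0),Q.max(0),cv2.minEnclosingCircle(Q))
E
python3 rel.py
```

```text
scene 69 [ 0.08897811 -0.01368936] [0.11250804 0.00744874] ((0.10131148248910904, -0.0014889801386743784), 0.01244090311229229)
side 54 [ 0.09091591 -0.0158551 ] [0.11423848 0.00980725] ((0.10183168202638626, -0.002975221024826169), 0.01304711401462555)
```

```bash
python3 -m handwheel '[[[0,0,0],[0,0,-0.1],0.45],[[0,0,0],[0,0,-0.2],0.45],[[0,0,0],[0,0,-0.2],0.45],[[0,0,0],[0,0,-0.18],0.45],[[0,0,0],[0,0,-0.1],0.45]]'
python3 -m handwheel '[[[0,0,0],[0,0,-0.1],0.45],[[0,0,0],[0,0,0],0.45],[[0,0,0],[0,0,0],0.45]]'
```

```text
time: 8.55
tool_pos: [0.5594, -0.0538, 0.0449]
ee_rot: [-3.141, -0.003, 2.606]
wrist_force: [-0.1, 0.3, -1.5]
width: 0.0517
finger_force: 11.4
time: 8.85
tool_pos: [0.5607, -0.054, 0.042]
ee_rot: [3.141, 0.0, 2.606]
wrist_force: [1.1, -0.9, -1.3]
width: 0.0517
finger_force: 11.4
```

No contact. Close fully on the bush.

```bash
python3 -m handwheel '[[[0,0,0],[0,0,0],0.5],[[0,0,0],[0,0,0],0.55],[[0,0,0],[0,0,0],0.6],[[0,0,0],[0,0,0],0.7],[[0,0,0],[0,0,0],1]]'
python3 -m handwheel '[[[0,0,0],[0,0,0],1],[[0,0,0],[0,0,0],1],[[0,0,0],[0,0,0],1],[[0,0,0],[0,0,0],1],[[0,0,0],[0,0,0],1]]'
```

```text
time: 9.35
tool_pos: [0.5608, -0.0541, 0.0422]
ee_rot: [3.141, 0.001, 2.606]
wrist_force: [0.2, 0.6, -1.4]
width: 0.0397
finger_force: 29.9
time: 9.85
tool_pos: [0.5606, -0.054, 0.042]
ee_rot: [3.141, 0.0, 2.606]
wrist_force: [0.2, -0.1, -1.3]
width: 0.0395
finger_force: 29.9
```

```bash
python3 -m handwheel '[[[0,0,0],[0,0,0.05],1],[[0,0,0],[0,0,0.12],1],[[0,0,0],[0,0,0.15],1],[[0,0,0],[0,0,0.15],1],[[0,0,0],[0,0,0.15],1]]'
python3 -m handwheel '[[[0,0,0],[0,0,0.15],1],[[0,0,0],[0,0,0.13],1],[[0,0,0],[0,0,0.05],1],[[0,0,0],[0,0,0],1],[[0,0,0],[0,0,0],1]]'
python3 jaw.py >/dev/null
cat > held.py <<'E'
from h import *
o=robot.get_obs();Rm=R.from_euler('xyz',o['ee_rot']).as_matrix();s=np.sign(Rm[0,0]);print(o['tool_pos'],o['width'],o['finger_force'])
for n in ['scene','side']:
    P=np.load(f'j_{n}.npz')['P'];im=np.load(f'j_{n}.npz')['im'].astype(int);q=(P-o['tool_pos'])@Rm
    m=(im[...,0]-im[...,2]>50)&(abs(q[...,0]*s-.101)<.03)&(abs(q[...,1])<.03)&(abs(-q[...,2]-.01)<.04)
    B=P[m];z=B[:,2];top=B[z>z.max()-.006];print(n,m.sum(),'z',np.percentile(z,[1,99]).round(4),'top',cv2.minEnclosingCircle(top[:,:2].astype(np.float32)))
    w=(im.min(2)>170)&(P[...,2]>.03)&(P[...,2]<.042)&(abs(P[...,0]-.579)<.03)&(abs(P[...,1]-.0425)<.03)
    print('bore',w.sum(),cv2.minEnclosingCircle(P[w][:,:2].astype(np.float32)) if w.any() else '')
E
python3 held.py;  python3 - <<'E'
import numpy as np,cv2
a=np.load('j_scene.npz')['im'][150:340,250:450];b=np.load('j_side.npz')['im'][150:340,270:470]
cv2.imwrite('pics/f.png',np.hstack([cv2.resize(x,None,fx=2,fy=2,interpolation=3) for x in (a,b)])[...,::-1])
E
```

```text
time: 10.35
tool_pos: [0.5607, -0.054, 0.0739]
ee_rot: [3.141, 0.0, 2.606]
wrist_force: [-0.4, 0.2, -1.7]
width: 0.0394
finger_force: 29.9
time: 10.85
tool_pos: [0.5603, -0.054, 0.0891]
ee_rot: [-3.141, -0.001, 2.606]
wrist_force: [0.2, 0.6, -2.3]
width: 0.0396
finger_force: 29.9
[ 0.56015666 -0.05394173  0.08885654] 0.03967517613769094 29.932571671670303
scene 206 z [0.0845 0.117 ] top ((0.6441749334335327, -0.10450741648674011), 0.014710670337080956)
bore 1 ((0.5767692923545837, 0.061613861471414566), 9.999999747378752e-05)
side 165 z [0.0852 0.1158] top ((0.6444013118743896, -0.10791382193565369), 0.013080728240311146)
bore 38 ((0.5763673186302185, 0.039421580731868744), 0.021385136991739273)
```

View pics/f.png

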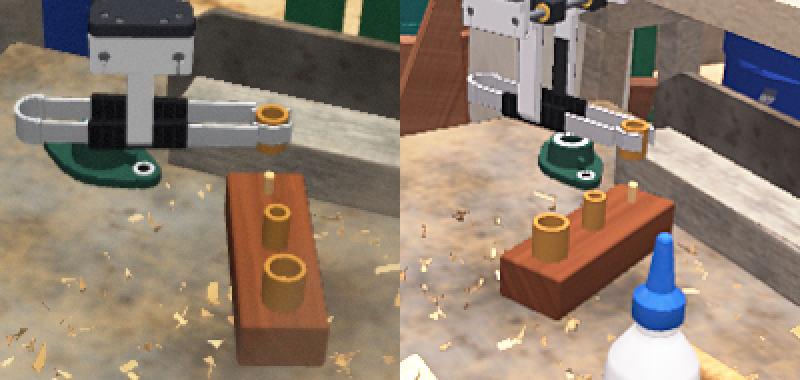

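```bash
python3 -m handwheel '[[[0,0,0],[-0.04,0.1,0],1],[[0,0,0],[-0.09,0.2,0],1],[[0,0,0],[-0.11,0.26,0],1],[[0,0,0],[-0.13,0.3,0],1],[[0,0,0],[-0.13,0.3,0],1]]'
python3 -m handwheel '[[[0,0,0],[-0.13,0.3,0],1],[[0,0,0],[-0.13,0.3,0],1],[[0,0,0],[-0.13,0.3,0],1],[[0,0,0],[-0.13,0.3,0],1],[[0,0,0],[-0.11,0.26,0],1]]'
python3 -m handwheel '[[[0,0,0],[-0.09,0.2,0],1],[[0,0,0],[-0.05,0.1,0],1],[[0,0,0],[-0.01,0.04,0],1],[[0,0,0],[0,0,0],1],[[0,0,0],[0,0,0],1]]'
python3 jaw.py >/dev/null;python3 held.py;  python3 - <<'E'
import numpy as np,cv2
a=np.load('j_scene.npz')['im'][130:320,200:400];b=np.load('j_side.npz')['im'][130:320,240:440]
cv2.imwrite('pics/g.png',np.hstack([cv2.resize(x,None,fx=2,fy=2,interpolation=3) for x in (a,b)])[...,::-1])
E
```

```text
time: 11.45
tool_pos: [0.5347, 0.0057, 0.0894]
ee_rot: [3.141, -0.0, 2.606]
wrist_force: [-0.4, 0.4, -1.8]
width: 0.0398
finger_force: 29.9
time: 11.95
tool_pos: [0.5034, 0.0784, 0.0895]
ee_rot: [3.141, 0.0, 2.606]
wrist_force: [-0.4, 0.3, -2.9]
width: 0.0397
finger_force: 29.9
time: 12.45
tool_pos: [0.4968, 0.0936, 0.0894]
ee_rot: [-3.141, 0.0, 2.605]
wrist_force: [0.7, 0.0, -1.8]
width: 0.0397
finger_force: 29.9
[0.49674083 0.09350418 0.08936231] 0.03992200685962038 29.932665405794978
scene 173 z [0.0868 0.1172] top ((0.5819154977798462, 0.04141707345843315), 0.015055977739393711)
bore 124 ((0.5818625688552856, 0.041979968547821045), 0.020991455763578415)
side 113 z [0.087  0.1159] top ((0.5768017768859863, 0.0448659211397171), 0.021037612110376358)
bore 67 ((0.5793923735618591, 0.043445803225040436), 0.021098360419273376)
```

View pics/g.png

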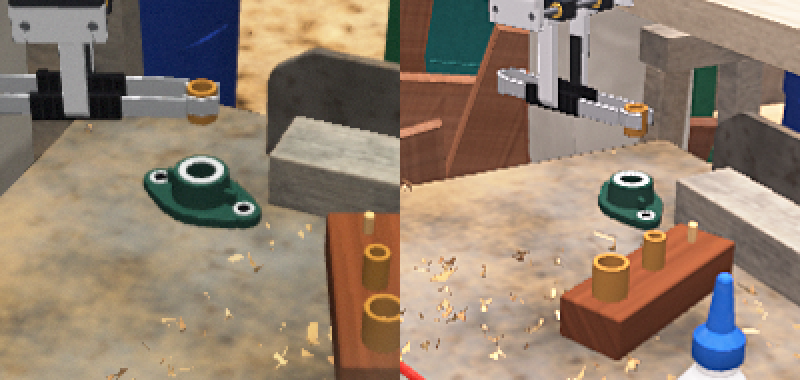

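The bush (scene crop at about 202,100, bore at 203,170) hangs upright over the bore. It is centred within about 3 mm and its lower end is about 52 mm above the mouth. The other two bushes are still standing, so I'm handing in.

```bash
python3 -c "
from bench import robot
print(robot.close_job())"
```

```text
the job is handed in; nothing more can be done
None
```

The middle bush is held still and upright in the tongs, centred within about 3 mm and roughly 50 mm above the housing bore; the other two bushes still stand on their dowels, and the job is handed in (no verdict was returned).

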